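# Load the tea infuser and clamp it shut

## Task

Tip all three pressed-tea nuggets out of the bamboo scoop into the steel infuser, without touching the tea with the fingers, and lay the empty scoop back flat on the ledge. Then swing the clamp lever over the infuser, fully down, so that it is locked in its block. The infuser stays seated in its socket, and the teapot, cup, jar and timer are left where they stand.

Things in the scene. Friction and masses are not known exactly. Their poses are not given: they have to be found in the camera images.
- block: black socket block fixed to the ledge, 124 (x) x 104 (y) x 50 mm high, with a round socket 73 mm across and 40 mm deep in its middle. Origin at the centre of its underside; the lever is hinged near its +x edge between two small steel cheeks (to 90 mm height) and closes towards -x
- lever (a joint): angle of the steel clamp lever about a level axis along the block's y: 0 = fully shut (arm level, lying across the infuser's mouth towards the block's -x), pi/2 = standing straight up, about 2.1 = leaning back at its stop. It starts open (1.5 to 2.0) and stays where it is left by friction (about 1.5 N at the handle)
- lever_handle (a point): middle of the lever's T handle: a round dark bar 12 mm thick and 90 mm long, lying along the block's y, at the end of the flat steel arm (14 mm wide, 6 mm thick), 139 mm from the hinge axis. When shut it is 80 mm above the ledge and 85 mm from the block's centre on its -x side (23 mm outside the block). A 70 mm long crosspiece halfway along the arm lies just above the infuser rim when shut
- lever_hinge (a point): point on the hinge axis, 54 mm from the block's centre on its +x side, 80 mm above the ledge; axes as the block's
- infuser: round open stainless steel basket standing loose in the socket, 62 mm high, 68 mm outside and 63 mm inside across the mouth, 57 mm inside near the floor (4 mm thick); its rim stands 22 mm above the block. Origin at the centre of its underside (10 mm above the ledge), z up
- infuser_mouth (a point): centre of the infuser's mouth, level with the rim, 72 mm above the ledge
- scoop: pale bamboo scoop, an open tray 100 mm long (x) and 54 mm wide with a 4 mm floor, 4 mm thick side walls 18 mm high, a back wall 34 mm high at x = -50 mm and no wall at its mouth, x = +50 mm. A straight handle 14 mm wide (y), from 12 to 34 mm height, runs back from the back wall to x = -118 mm. 110 g. Origin at the centre of the tray's underside; x towards the mouth, z up
- scoop_grip (a point): point in the handle to grip, 85 mm behind the scoop's origin, 25 mm above its underside; pinch across y
- scoop_lip (a point): middle of the mouth's edge, on top of the tray floor (x = +50, z = 4 mm of the scoop)
- nugget0: a brown dome-shaped pressed-tea nugget, 20 mm across and 15 mm high, 12 g, lying flat side down in the scoop; origin at the centre of its flat underside, z up
- nugget1: a brown dome-shaped pressed-tea nugget, 20 mm across and 15 mm high, 12 g, lying flat side down in the scoop; origin at the centre of its flat underside, z up
- nugget2: a brown dome-shaped pressed-tea nugget, 20 mm across and 15 mm high, 12 g, lying flat side down in the scoop; origin at the centre of its flat underside, z up
- teapot: blue-glazed teapot with a clipped-on lid, 124 mm across the body, about 200 mm over spout and handle, 118 mm high; bystander; origin at the centre of its underside
- teacup: white porcelain teacup, 76 mm across, 55 mm high; bystander; origin at the centre of its underside
- jar: small closed glass jar, 64 mm across, 85 mm high; bystander; origin at the centre of its underside
- timer: round white kitchen timer with a turning dial on top, 66 mm across, 49 mm high; bystander; origin at the centre of its underside
There are look-alikes about, which are no part of the job. Of the things that look like the scoop, take the one that is nearest to the robot's base at the start. What is shaped like the block but yellow is not meant.

How it is judged:
On the way, in this order (a step that is already met when the one before it is completed fails the run):
1. all three nuggets lie inside the infuser (horizontal distance between each of nugget0, nugget1, nugget2 and infuser below 0.034 m and z of nugget0 in the frame of infuser between 0 and 0.05 m and z of nugget1 in the frame of infuser between 0 and 0.05 m and z of nugget2 in the frame of infuser between 0 and 0.05 m), for 0.2 s.
2. the lever is swung fully down (within 0.07 rad of shut) (value of joint lever below 0.07 rad), for 0.2 s.
At the end, for the whole second after the job is handed in: All three nuggets lie inside the infuser, which stands seated in its socket (within 6 mm of centre, lifted under 4 mm, tilted under 0.1 rad); the lever is within 0.07 rad of shut; the empty scoop rests upright on the ledge (tilted under 0.1 rad, underside within 8 mm of it) (all of step 1 and value of joint lever below 0.07 rad and horizontal distance between infuser and block below 0.006 m and z of infuser in the frame of block below 0.014 m and angle between each of infuser, scoop's own z axis and vertical below 0.1 rad and height (world z) of scoop between -0.01 and 0.008 m and linear speed of scoop below 0.02 m/s); the robot touches nothing.
It fails at once if a bystander (teapot, cup, jar, timer) is pushed more than 30 mm or tipped over (distance of any of teapot, teacup, jar, timer from where it was at the start of the episode above 0.03 m or angle between any of teapot, teacup, jar, timer's own z axis and vertical above 0.5 rad).
It fails at once if the fingers touch a nugget (contact force between the fingers and nugget0 above 0.5 N or contact force between the fingers and nugget1 above 0.5 N or contact force between the fingers and nugget2 above 0.5 N).
It also fails if it takes over 64 s, if anything falls off the work surface, if the arm or the gripper's body presses on something with over 40 N, if the wrist force passes 120 N, or if a joint passes its speed limit or range.

## Robot

A 6-joint arm with a two-finger parallel gripper is mounted at the origin on the work surface. World frame = base frame: x ahead of the robot, y to its left, z up, the work surface at z = 0. Lengths are in m, angles in rad, forces in N, time in s.
With the tool pointing down it reaches from about 0.425 to 0.95 m from the base axis. Payload 3.5 kg.
Tool frame: the origin (TCP) lies on the centre line of the jaws, within the pads' length; the fingertips stand 19 mm ahead of it and the grasp point (between the pads) is the TCP; z points along the fingers, y is the line along which they close (so a half turn about z gives the same grasp; the last joint's range is limited). The gripper opens to 85 mm and grips with 20 to 120 N. Pads are 22 mm wide; open, the fingers measure 114 mm over their backs; the gripper's body (76 mm by 85 mm) begins 54 mm behind the grasp point. The pads swing forward as they close: fully open they stand 13 mm farther back than shut.
Start: joints at [0.995, 0.286, 1.577, -0, 1.279, -0.15], TCP at [0.279, 0.615, 0.25] pointing down, gripper open.
Joint ranges: [-2.77, 2.77], [-0.9, 2.22], [0.21, 2.48], [-1.53, 4.67], [0.24, 2.81], [-2.84, 2.84]. Speed limits (rad/s): [2.79, 2.79, 3.14, 3.14, 3.14, 3.14].

## Interface

Orientations are given as [roll, pitch, yaw] about the fixed x, y, z axes, in that order (R = Rz(yaw) Ry(pitch) Rx(roll)).
In Python, from cell import arm, imaging, job_done, boxes_of, spot_point gives the robot as it stands.
- The arm moves only by the tool step_arm, never from a script. Its argument "commands" is a list of rows, each a list of 3 entries, a list of its own where there are three numbers: the finger opening in m, from 0 to 0.0854, then the shift along the tool's x, y, z in m, then the turn about the tool's z in units of 6 degrees (1.0 is 6 degrees). A call has 1 to 8 rows; each row shifts and turns the commanded pose from where the row before left it, along the tool's axes as they then stand; what a row does not reach is not made up. A row lasts 1/10 s, in which the tool goes at most 50 mm and 8.59 degrees, less where a joint would pass 70% of its speed; a pose out of reach is approached as far as the arm can. A call is refused whole if a number of a shift passes 0.05 or a number of a turn 1, either way. A call with a gripper value outside its range is refused whole. The fingers move at their own pace and stop on an object; "grip_force" is the grip in N (left out, the last holds). Time passes only in rows, so rows that do not move let the fingers close. It gives the time, the measured TCP pose, the force, the opening and the grip force at its end, in the units of the state.
- arm.state(): the state, without advancing time (a new reading comes with each control period).
- imaging.read_camera(name): name is "side" or "top" or "wrist"; returns a dict with "image" (400x640x3 uint8, red, green, blue), "K" (3x3 intrinsics, pixels), "distortion" ([k1, k2, p1, p2, k3] as OpenCV has them; the pictures are not rectified), "R" (3x3) and "t" (3): a world point X has camera coordinates R X + t; the wrist camera has in their place "mount" (4x4, takes a point from camera to tool coordinates, whose origin is the TCP and whose axes are the flange's). Camera axes: x right, y down, z forward; pixel columns grow to the right and rows downward; lengths in m; the calibration is good to about 2 mm. A picture is of the moment at which its call begins: read the wrist's pose just before it. There is no depth.
- job_done(): hands the job in; it is judged then, once.
Trained networks look in a picture, given as the dict that the camera call returned (one of the last four; its "shot" number tells which), for a name from the list of things; names that differ only in an ending like _2 or _b are one class to them, and where a whole thing is asked for, a point or a joint stands for the part that bears it (a point fixed in the world has none). Each returns a list of dicts, best first, with "conf" (0 to 1); they miss things now and then, are a little off and sometimes report something else, mostly with a low value. They report only what shows in the picture. A call takes as long as a camera call. They do not tell look-alikes from the thing itself.
- boxes_of(target, picture): "extent" ([left, top, width, height] in pixels, round what is visible of it).
- spot_point(target, picture): "point" ([column, row] in pixels: a listed point, or the origin of a listed thing).
The state is a dict: "time_s": time; "joints": joint angles; "qd": joint speeds; "joint_torque": joint torques, N m; "tool_pos": TCP position; "ee_rot": TCP orientation; "force": force on the tool from outside, world axes, zero at the start; "torque": the same for the moment, N m; "grip_width": finger opening in m; "gripper_force": force on a finger pad.
Only numpy, scipy, OpenCV 4.12 (cv2) and the standard library are available. Lean on these libraries where they do the work, as an engineer would, in place of code of your own. Each camera call takes 0.05 s, during which the arm holds its last target. There are 200 camera calls.

## Working session

There is one attempt and no reset: what is moved stays moved. The work goes in short steps, Python scripts to look and compute and a tool call to move; the robot and the scene stay as the last step left them, time stands still between calls to the robot, and variables do not carry over. Pictures are saved under pics/ and viewed, at most 10 in all, crops included, and the job is handed in when it is done.

Besides the shell and the picture viewer there is one more tool, called after "Emit:" by a JSON object that holds its "op" and its "data". step_arm: Moves the arm, as the interface text tells. Its arguments: {"type":"object","properties":{"commands":{"type":"array"},"grip_force":{"type":"number"}},"required":["commands"]}

```bash
ls; mkdir -p pics; cat > h.py <<'E'
import numpy as np, cv2
from cell import arm, imaging, job_done, boxes_of, spot_point
from scipy.spatial.transform import Rotation as Ro
def pose():
    s=arm.state(); return np.array(s["tool_pos"]), Ro.from_euler('xyz',s["ee_rot"]).as_matrix()
def shot(n):
    p,R=pose(); d=imaging.read_camera(n)
    if n=="wrist":
        M=np.array(d["mount"]); Rc=R@M[:3,:3]; c=R@M[:3,3]+p
        d["_Rw"]=Rc; d["_c"]=c
    else:
        Rr=np.array(d["R"]); d["_Rw"]=Rr.T; d["_c"]=-Rr.T@np.array(d["t"])
    return d
def ray(d,px):
    u=cv2.undistortPoints(np.array([[px]],float),np.array(d["K"]),np.array(d["distortion"]))[0,0]
    return d["_c"], d["_Rw"]@np.array([u[0],u[1],1])
def atz(d,px,z):
    c,r=ray(d,px); return c+r*(z-c[2])/r[2]
def proj(d,X):
    Rr=d["_Rw"].T; t=-Rr@d["_c"]
    return cv2.projectPoints(np.array(X,float).reshape(-1,1,3),cv2.Rodrigues(Rr)[0],t,np.array(d["K"]),np.array(d["distortion"]))[0][:,0]
def tri(*obs):
    A=0;b=0
    for d,px in obs:
        c,r=ray(d,px); r=r/np.linalg.norm(r); P=np.eye(3)-np.outer(r,r); A=A+P;b=b+P@c
    return np.linalg.solve(A,b)
def save(d,n): cv2.imwrite("pics/"+n,d["image"][:,:,::-1])
E
python3 - <<'E'
from h import *
np.set_printoptions(precision=3,suppress=True)
print(arm.state())
Z=dict(block=0,lever_handle=None,lever_hinge=.08,infuser_mouth=.072,scoop=0,scoop_grip=.025,scoop_lip=.004,nugget0=.004,teapot=0,teacup=0,jar=0,timer=0)
for n in("top","side"):
    d=shot(n); save(d,n+".png"); print(n,d["_c"])
    for t,z in Z.items():
        for o in spot_point(t,d):
            if o["conf"]>.2: print(t,round(o["conf"],2),np.round(o["point"]), atz(d,o["point"],z)[:2] if z is not None else '')
E
cd pics; python3 -c "
import cv2,numpy as np
cv2.imwrite('both.png',np.hstack([cv2.imread('top.png')]))"
```

```text
pics
{'time_s': 0.0, 'joints': array([ 0.995,  0.287,  1.578,  0.   ,  1.279, -0.15 ]), 'qd': array([-0.001,  0.001, -0.   ,  0.001, -0.001, -0.   ]), 'joint_torque': array([  0.   , -40.597, -29.263,  -0.   ,   0.006,  -0.   ]), 'tool_pos': array([0.278, 0.614, 0.249]), 'ee_rot': array([-3.139, -0.   ,  2.716]), 'force': array([0.886, 0.488, 0.399]), 'torque': array([ 0.017, -0.062,  0.006]), 'gripper_force': 0.0, 'grip_width': 0.08521511230657036}
top [ 0.163 -0.102  1.693]
block 0.85 [257. 187.] [0.551 0.136]
block 0.77 [210. 247.] [0.331 0.28 ]
block 0.5 [358. 211.] [ 0.485 -0.222]
block 0.34 [317. 207.] [ 0.494 -0.081]
lever_handle 0.58 [194. 274.] 
lever_hinge 0.96 [256. 168.] [0.601 0.135]
lever_hinge 0.51 [358. 211.] [ 0.472 -0.217]
infuser_mouth 0.72 [255. 186.] [0.538 0.133]
scoop 0.76 [462. 264.] [ 0.323 -0.589]
scoop 0.75 [330. 205.] [ 0.503 -0.123]
scoop 0.64 [395. 190.] [ 0.569 -0.352]
scoop_grip 0.92 [439. 270.] [ 0.296 -0.506]
scoop_grip 0.68 [422. 204.] [ 0.519 -0.441]
scoop_lip 0.79 [477. 261.] [ 0.334 -0.642]
scoop_lip 0.7 [386. 188.] [ 0.574 -0.318]
scoop_lip 0.67
[... 894 characters left out ...]
coop_lip 0.89 [324. 227.] [ 0.495 -0.077]
scoop_lip 0.84 [389. 136.] [ 0.34  -0.622]
scoop_lip 0.79 [309. 174.] [ 0.593 -0.315]
scoop_lip 0.7 [336. 189.] [ 0.491 -0.255]
nugget0 0.57 [329. 205.] [ 0.499 -0.172]
nugget0 0.56 [333. 208.] [ 0.486 -0.164]
nugget0 0.43 [329. 217.] [ 0.49 -0.12]
teapot 0.58 [260. 197.] [ 0.72  -0.165]
teapot 0.48 [245. 217.] [ 0.734 -0.068]
teapot 0.37 [290. 287.] [0.541 0.143]
teapot 0.23 [236. 247.] [0.72  0.049]
teacup 0.76 [220. 377.] [0.623 0.385]
jar 0.97 [235. 246.] [0.723 0.047]
jar 0.39 [286. 282.] [0.553 0.129]
jar 0.21 [222. 375.] [0.62  0.382]
timer 0.63 [287. 372.] [0.492 0.347]
timer 0.56 [237. 244.] [0.721 0.038]
timer 0.29 [285. 269.] [0.568 0.091]
```

View pics/top.png

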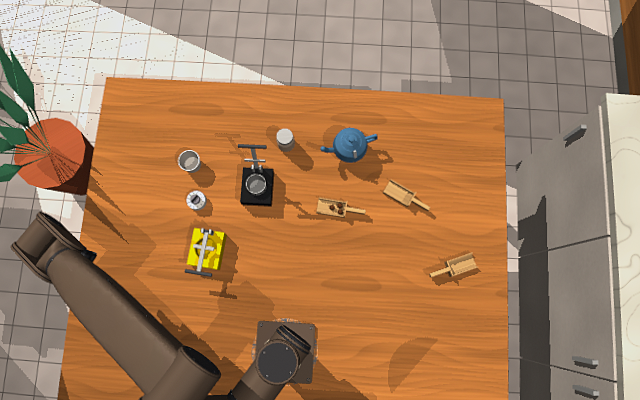

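View pics/side.png

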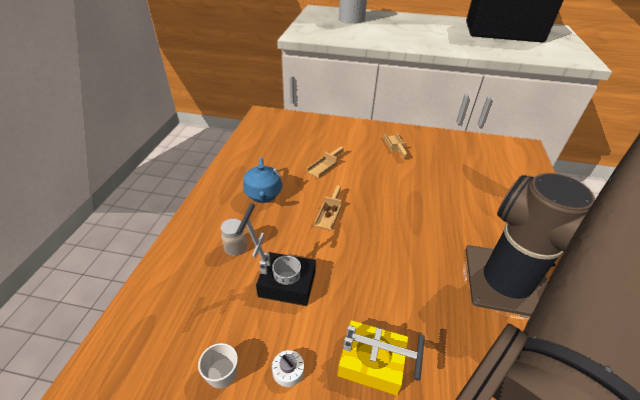

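Two pictures: both show three bamboo scoops and two clamp blocks.
- **Scoops, top px:** (340,208) with nuggets, about 0.52 m from the base; (407,196), about 0.67 m; (458,266), about 0.67 m. I choose (340,208), which is the nearest.
- **Blocks, top px:** black (257,187) is the one; yellow (207,250) is not.

The lever is open, with its handle near (252,147) in the top view. I'll check the choice in one close crop.

```bash
python3 - <<'E'
import cv2
a=cv2.imread('pics/top.png')[120:230,225:385]
cv2.imwrite('pics/crop1.png',cv2.resize(a,None,fx=5,fy=5,interpolation=cv2.INTER_CUBIC))
E
```

```text
(no output)
```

View pics/crop1.png

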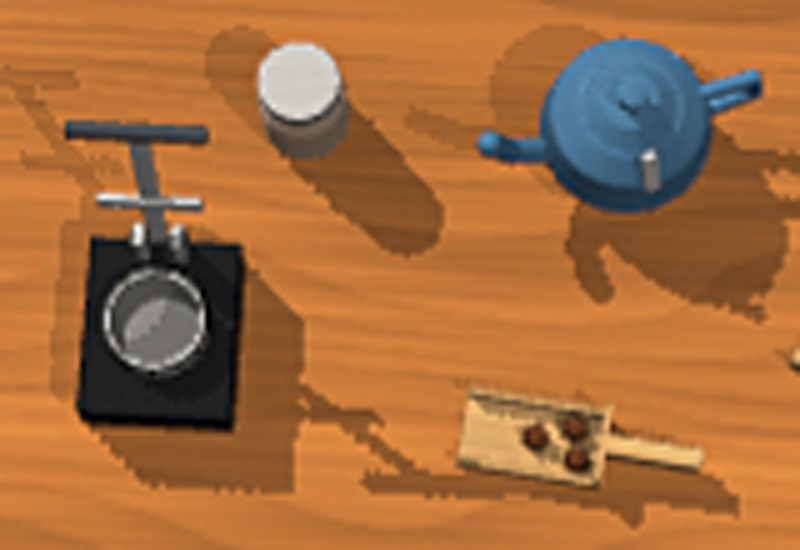

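Emit:
{"op": "step_arm", "data": {"commands": [[0.085,[-0.031,-0.026,0],0],[0.085,[-0.031,-0.026,0],0],[0.085,[-0.031,-0.026,0],0],[0.085,[-0.031,-0.026,0],0],[0.085,[-0.031,-0.026,0],0],[0.085,[-0.031,-0.026,0],0],[0.085,[-0.031,-0.026,0],0],[0.085,[-0.031,-0.026,0],0]]}}

```text
time_s: 2.1
tool_pos: [0.4192, 0.3214, 0.2506]
ee_rot: [3.141, 0.001, 2.716]
force: [0.4, -0.5, -0.8]
grip_width: 0.0853
gripper_force: 0.0
```

Emit:
{"op": "step_arm", "data": {"commands": [[0.085,[-0.031,-0.026,0],0],[0.085,[-0.031,-0.026,0],0],[0.085,[-0.024,-0.04,0],0],[0.085,[-0.024,-0.04,0],0],[0.085,[-0.024,-0.04,0],0],[0.085,[-0.024,-0.04,0],0],[0.085,[-0.024,-0.04,0],0],[0.085,[-0.024,-0.04,0],0]]}}

```text
time_s: 2.9
tool_pos: [0.4856, -0.03, 0.2508]
ee_rot: [3.141, 0.001, 2.716]
force: [0.7, 0.0, -0.1]
grip_width: 0.085
gripper_force: 0.0
```

Emit:
{"op": "step_arm", "data": {"commands": [[0.085,[-0.024,-0.04,0],0],[0.085,[-0.024,-0.04,0],0],[0.085,[0,0,0],1],[0.085,[0,0,0],1],[0.085,[0,0,0],1],[0.085,[0,0,0],1],[0.085,[0,0,0],1],[0.085,[0,0,0],1]]}}

```text
time_s: 3.7
tool_pos: [0.4964, -0.1209, 0.2505]
ee_rot: [3.141, 0.0, 2.083]
force: [-0.4, 0.2, -0.2]
grip_width: 0.085
gripper_force: 0.0
```

Emit:
{"op": "step_arm", "data": {"commands": [[0.085,[0,0,0],1],[0.085,[0,0,0],1],[0.085,[0,0,0],1],[0.085,[0,0,0],1],[0.085,[0,0,0],1],[0.085,[0,0,0],0.6],[0.085,[0,0,0],0],[0.085,[0,0,0],0]]}}

```text
time_s: 4.5
tool_pos: [0.4964, -0.1208, 0.2505]
ee_rot: [3.141, 0.0, 1.502]
force: [0.1, 0.8, 0.3]
grip_width: 0.085
gripper_force: 0.0
```

The crop shows the chosen scoop at (535,440). Its mouth faces the block, the three nuggets sit near the back wall and the handle points right. The black block is at (160,330) with its lever leaning back. Next I measure with the wrist camera.

```bash
python3 - <<'E'
from h import *
np.set_printoptions(precision=4,suppress=True)
d=shot("wrist"); save(d,"w1.png"); print(d["_c"],pose()[0])
Z=dict(infuser_mouth=.072,scoop=0,scoop_grip=.025,scoop_lip=.004,nugget0=.004,block=0)
for t,z in Z.items():
    for o in spot_point(t,d):
        if o["conf"]>.2: print(t,round(o["conf"],2),np.round(o["point"]), atz(d,o["point"],z)[:2])
E
```

```text
[ 0.5008 -0.0419  0.3728] [ 0.4964 -0.1209  0.2504]
scoop 0.68 [319. 172.] [ 0.496  -0.1282]
scoop 0.68 [378. 331.] [ 0.5607 -0.3559]
scoop_grip 0.94 [314. 250.] [ 0.484  -0.2147]
scoop_lip 0.87 [394. 309.] [ 0.5819 -0.3187]
scoop_lip 0.61 [318. 128.] [ 0.4986 -0.0778]
nugget0 0.65 [326. 195.] [ 0.5022 -0.1554]
nugget0 0.58 [316. 173.] [ 0.4918 -0.1284]
nugget0 0.53 [311. 199.] [ 0.4847 -0.1586]
```

View pics/w1.png

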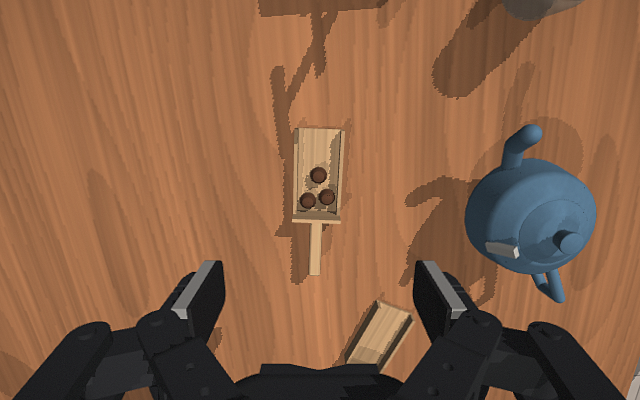

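The wrist view shows the scoop at (318,175), nuggets at (318,175), (308,200) and (327,197), handle at (314,250) and the teapot well clear at (530,215). The lip-to-grip distance measures 138 mm against 135 mm expected. Going to the grip.

Emit:
{"op": "step_arm", "data": {"commands": [[0.06,[-0.0315,-0.002,0],0.35],[0.06,[-0.0315,-0.002,0],0],[0.06,[-0.0317,-0.002,0],0],[0.06,[0,0,0.045],0],[0.06,[0,0,0.045],0],[0.06,[0,0,0.045],0],[0.06,[0,0,0.04],0],[0.06,[0,0,0],0]]}}

```text
time_s: 5.65
tool_pos: [0.4772, -0.2117, 0.0691]
ee_rot: [-3.13, -0.007, 1.464]
force: [-0.3, -0.0, -0.6]
grip_width: 0.0602
gripper_force: 0.0
```

```bash
python3 - <<'E'
from h import *
np.set_printoptions(precision=4,suppress=True)
d=shot("wrist"); save(d,"w2.png"); p,R=pose(); print(p,arm.state()["ee_rot"])
Z=dict(scoop=0,scoop_grip=.025,scoop_lip=.004)
for t,z in Z.items():
    for o in spot_point(t,d):
        if o["conf"]>.2: 
            X=atz(d,o["point"],z); print(t,round(o["conf"],2),np.round(o["point"]), X[:2], R.T@(X-p))
E
```

```text
[ 0.4795 -0.2132  0.0727] [-3.1352 -0.0035  1.4643]
scoop 0.93 [449. 395.] [ 0.5594 -0.3588] [-0.1365  0.0953  0.0716]
scoop 0.8 [335.  84.] [ 0.4936 -0.1283] [0.0856 0.0054 0.0729]
scoop_grip 0.6 [335. 244.] [ 0.4848 -0.2124] [0.0012 0.0054 0.0476]
scoop_grip 0.55 [339.  85.] [ 0.4945 -0.1299] [0.0843 0.0063 0.0479]
```

View pics/w2.png

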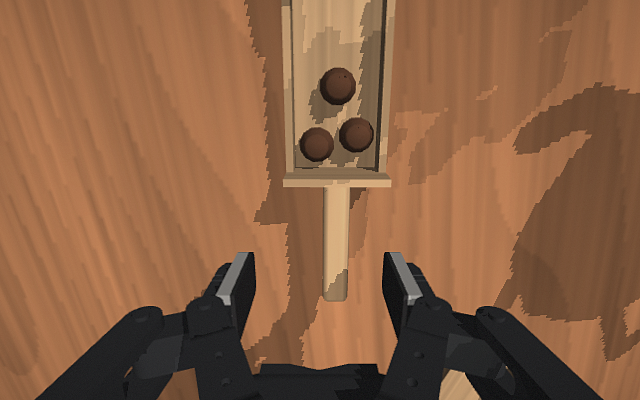

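The handle runs from (337,185) to (336,300), with the fingers at columns 245 and 393, so the tool needs about 5 mm in +y. I shift, descend and grip.

Emit:
{"op": "step_arm", "data": {"commands": [[0.06,[0.001,0.0054,0],0],[0.06,[0,0,0.023],0],[0.06,[0,0,0.023],0],[0.06,[0,0,0],0],[0.06,[0,0,0],0],[0.0,[0,0,0],0],[0.0,[0,0,0],0],[0.0,[0,0,0],0]], "grip_force": 40}}

```text
time_s: 6.65
tool_pos: [0.4876, -0.2145, 0.0305]
ee_rot: [3.14, 0.001, 1.465]
force: [1.2, 0.4, 0.5]
grip_width: 0.017
gripper_force: 0.3
```

Emit:
{"op": "step_arm", "data": {"commands": [[0.0,[0,0,0],0],[0.0,[0,0,0],0],[0.0,[0,0,0],0],[0.0,[0,0,-0.01],0],[0.0,[0,0,-0.01],0],[0.0,[0,0,-0.01],0],[0.0,[0,0,0],0],[0.0,[0,0,0],0]]}}

```text
time_s: 7.45
tool_pos: [0.4871, -0.2142, 0.0598]
ee_rot: [3.141, 0.001, 1.464]
force: [-0.8, 0.2, -2.0]
grip_width: 0.0127
gripper_force: 40.5
```

```bash
python3 - <<'E'
from h import *
np.set_printoptions(precision=4,suppress=True)
w=shot("wrist"); p,R=pose(); print(p,arm.state()["ee_rot"],arm.state()["force"],arm.state()["grip_width"])
s=shot("side"); t=shot("top")
for t_ in("scoop_lip","scoop_grip","infuser_mouth","infuser","block","lever_handle","lever_hinge"):
    for n,d in(("w",w),("s",s),("t",t)):
        for o in spot_point(t_,d):
            if o["conf"]>.3: print(t_,n,round(o["conf"],2),np.round(o["point"],1), atz(d,o["point"],dict(scoop_lip=.035,scoop_grip=.055,infuser_mouth=.072,infuser=.01,block=0,lever_handle=.21,lever_hinge=.08)[t_])[:2])
a=s["image"][100:330,180:480,::-1]
b=w["image"][:,:,::-1]
a=cv2.resize(a,(520,400)); b=cv2.resize(b,(800-520,175))
c=np.zeros((400,800,3),np.uint8); c[:,:520]=a; c[:175,520:]=b
cv2.imwrite("pics/c3.png",c)
E
```

```text
[ 0.4868 -0.214   0.0593] [-3.1415 -0.      1.4645] [-0.1856 -0.9505 -1.5056] 0.013000050100067759
scoop_lip s 0.79 [320.4 219.3] [ 0.5073 -0.0754]
scoop_lip s 0.68 [310.9 174.1] [ 0.5792 -0.2747]
scoop_lip s 0.64 [286.  267.1] [0.5578 0.1109]
scoop_lip s 0.61 [387.3 135.5] [ 0.3494 -0.5734]
scoop_lip t 0.95 [473.  261.9] [ 0.3275 -0.6177]
scoop_lip t 0.65 [385.3 188.1] [ 0.5662 -0.3123]
scoop_lip t 0.48 [316.4 202.1] [ 0.5029 -0.0768]
scoop_grip w 0.81 [316.4 276.7] [ 0.4856 -0.2114]
scoop_grip s 0.94 [335.6 185.2] [ 0.4876 -0.2125]
scoop_grip s 0.88 [400.1 150.1] [ 0.3001 -0.4544]
scoop_grip s 0.66 [287.9 371.1] [0.4827 0.3675]
scoop_grip t 0.81 [420.8 202.6] [ 0.5177 -0.4326]
scoop_grip t 0.76 [440.3 272.7] [ 0.2838 -0.5016]
infuser_mouth s 0.56 [286.4 265.6] [0.5491 0.1339]
infuser_mouth t 0.83 [258.  181.7] [0.5543 0.1249]
infuser s 0.73 [288.  281.4] [0.5471 0.1344]
infuser t 0.72 [257.7 185.7] [0.5548 0.1334]
block s 0.87 [372.3 361. ] [0.3202 0.2862]
block s 0.62 [286.6 281.6] [0.5526 0.1289]
block t 0.86 [210.8 251.2] [0.316  0.2775]
block t 0.59 [258.1 185.9] [0.5564 0.1333]
lever_handle s 0.57 [416.  357.4] [0.2693 0.367 ]
lever_handle t 0.59 [252.3 145.9] [0.6361 0.1334]
lever_handle t 0.55 [194.2 273.4] [0.2275 0.2738]
lever_hinge s 0.83 [351.2 333.5] [0.3736 0.2776]
lever_hinge s 0.69 [264.8 258.3] [0.6036 0.13  ]
lever_hinge t 0.84 [205.9 231.4] [0.3732 0.2825]
lever_hinge t 0.64 [256.3 167.8] [0.6006 0.1336]
```

View pics/c3.png

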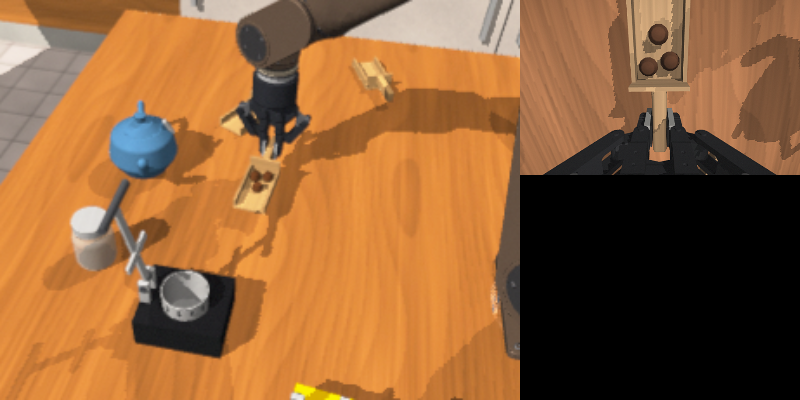

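The crop shows the scoop gripped at (268,150) and lifted level, with all three nuggets still inside and the infuser at (185,295). I carry it gently towards the infuser and measure again.

Emit:
{"op": "step_arm", "data": {"commands": [[0.0,[0,0,-0.008],0],[0.0,[0,0,-0.016],0],[0.0,[0,0,-0.02],0],[0.0,[0,0,-0.02],0],[0.0,[0.005,0.001,-0.01],0],[0.0,[0.01,0.002,-0.006],0],[0.0,[0.015,0.003,0],0],[0.0,[0.015,0.003,0],0]]}}

```text
time_s: 9.45
tool_pos: [0.5005, -0.1686, 0.1385]
ee_rot: [-3.14, -0.001, 1.464]
force: [0.3, -0.1, -3.1]
grip_width: 0.0131
gripper_force: 40.5
```

Emit:
{"op": "step_arm", "data": {"commands": [[0.0,[0.018,0.003,0],0],[0.0,[0.018,0.003,0],0],[0.0,[0.018,0.003,0],0],[0.0,[0.017,0.003,0],0],[0.0,[0.016,0.004,0],0],[0.0,[0.01,0.003,0],0],[0.0,[0.005,0,0],0],[0.0,[0,0,0],0]]}}

```text
time_s: 10.25
tool_pos: [0.5301, -0.07, 0.1387]
ee_rot: [-3.14, -0.0, 1.466]
force: [0.2, 0.5, -0.9]
grip_width: 0.0134
gripper_force: 40.5
```

```bash
cat > m.py <<'E'
from h import *
import sys
np.set_printoptions(precision=4,suppress=True)
ims={}
def meas(zz,thr=.4,cams=("wrist","side","top")):
    D={n:shot(n) for n in cams}; p,R=pose(); st=arm.state(); print(st["time_s"],p,st["ee_rot"],st["force"],st["grip_width"])
    for k,z in zz.items():
        for n,d in D.items():
            for o in spot_point(k,d):
                if o["conf"]>thr: print(k,n,round(o["conf"],2),np.round(o["point"],1), atz(d,o["point"],z)[:2])
    return D
E
python3 - <<'E'
from m import *
D=meas(dict(scoop_lip=.115,scoop_grip=.137,infuser_mouth=.072,block=0,lever_hinge=.08))
d=D["wrist"]; save(d,"w4.png")
# rim ellipse by circles in each view
for n in D: print(n, boxes_of("infuser",D[n])[:2])
E
```

```text
10.4 [ 0.5303 -0.0713  0.1392] [-3.1413  0.0002  1.464 ] [ 0.7471 -0.7056 -1.9854] 0.013227077362088936
scoop_lip side 0.65 [293.8 231.1] [0.5491 0.0593]
scoop_lip side 0.6 [389.4 135.1] [ 0.3458 -0.4442]
scoop_lip top 0.98 [475.8 258.7] [ 0.3303 -0.602 ]
scoop_lip top 0.61 [387.3 187.4] [ 0.5495 -0.3087]
scoop_lip top 0.56 [289.2 186.7] [0.533  0.0146]
scoop_lip top 0.48 [272.8 183.2] [0.5417 0.0695]
scoop_grip wrist 0.8 [320.5 276.9] [ 0.5305 -0.0656]
scoop_grip side 0.87 [313.5 191.6] [ 0.5284 -0.0729]
scoop_grip side 0.63 [402.1 148.8] [ 0.3033 -0.3362]
scoop_grip side 0.58 [336.8 153.6] [ 0.497  -0.2629]
scoop_grip top 0.69 [421.7 203. ] [ 0.4988 -0.419 ]
scoop_grip top 0.6 [438.3 272.5] [ 0.2781 -0.4753]
infuser_mouth wrist 0.53 [320.7 275.8] [ 0.527  -0.1037]
infuser_mouth side 0.84 [288.4 266.7] [0.5436 0.136 ]
infuser_mouth top 0.79 [256.2 184.1] [0.5456 0.1303]
block wrist 0.63 [529.1 287.6] [ 0.713  -0.1803]
block wrist 0.55 [317.3 276.6] [ 0.5198 -0.147 ]
block side 0.75 [288.8 283.7] [0.5455 0.1339]
block side 0.61 [370.  362.4] [0.3247 0.2902]
block side 0.55 [243.3 216.1] [ 0.7418 -0.0715]
block top 0.71 [208.1 248.2] [0.3258 0.2879]
block top 0.67 [258.5 187. ] [0.5525 0.1315]
block top 0.57 [199.6 202.8] [0.4835 0.3346]
lever_hinge side 0.92 [350.7 333.6] [0.3745 0.278 ]
lever_hinge top 0.79 [256.7 164.3] [0.613  0.1333]
lever_hinge top 0.57 [205.  232.1] [0.3707 0.2853]
wrist []
side [{'extent': [271.3, 257.0, 31.1, 25.4], 'conf': 0.57}, {'extent': [236.5, 201.3, 30.8, 67.2], 'conf': 0.43}]
top [{'extent': [242.8, 176.5, 25.9, 17.3], 'conf': 0.67}]
```

View pics/w4.png

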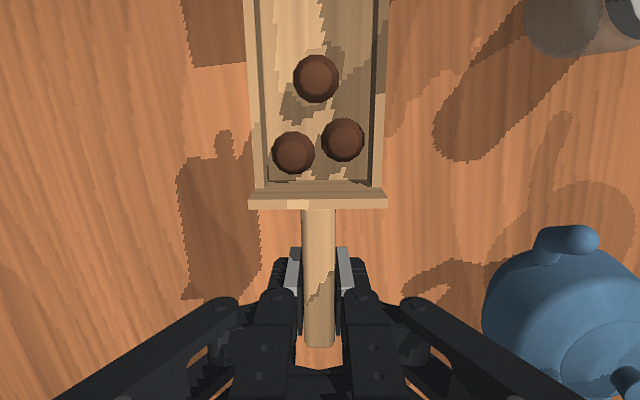

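The wrist view shows the tray, with nuggets at (316,78), (293,152) and (343,139), but not the lip, so the infuser needs the fixed cameras. I fit the block outline in the initial top and side pictures.

```bash
python3 - <<'E'
from m import *
from scipy.optimize import minimize
obs=[]
for n,seed in(("top",(250,197)),("side",(283,295))):
    im=cv2.imread(f"pics/{n}.png"); d=shot(n); 
    m=(im.max(2)<60).astype(np.uint8)
    k,lab,st,ce=cv2.connectedComponentsWithStats(m,connectivity=4)
    x,y=seed; sub=lab[y-20:y+20,x-25:x+25]; l=np.bincount(sub[sub>0]).argmax(); print(n,st[l])
    pts=np.argwhere(lab==l)[:,::-1].astype(np.int32); H=cv2.convexHull(pts)
    M=np.zeros(m.shape,np.uint8); cv2.fillPoly(M,[H*1],1); obs.append((d,M))
B=np.array([[a,b,c] for a in(-.062,.062) for b in(-.052,.052) for c in(0,.05)])
def hull(d,q):
    c,s=np.cos(q[2]),np.sin(q[2]); X=B@np.array([[c,s,0],[-s,c,0],[0,0,1]])+[q[0],q[1],0]
    h=cv2.convexHull(proj(d,X).astype(np.float32)); return h
def cost(q,which):
    r=0
    for i in which:
        d,M=obs[i]; A=np.zeros((M.shape[0],M.shape[1]),np.uint8)
        cv2.fillPoly(A,[np.round(hull(d,q)*16).astype(np.int32)],255,cv2.LINE_AA,4)
        r+=np.abs(A/255.-M).sum()
    return r
for w in([0,1],[0],[1]):
    best=min((minimize(cost,[.55,.134,y],args=(w,),method="Nelder-Mead",options=dict(initial_simplex=[[.55,.134,y],[.56,.134,y],[.55,.144,y],[.55,.134,y+.1]])) for y in(-.15,-.05,.05)),key=lambda r:r.fun)
    print(w,best.x,best.fun)
E
```

```text
top [240 166  34  40 786]
side [ 256  253   59   52 1569]
[0, 1] [0.55   0.1346 0.0309] 232.17254901960783
[0] [0.5498 0.1337 0.0219] 72.28235294117647
[1] [0.5504 0.1333 0.0568] 152.66666666666669
```

The block fit gives its centre at (0.550, 0.134) with a yaw of about 0.03. The tool cannot tilt, so I will let the scoop droop in a weak grip, with its tray coming to rest on the rim. First I position the lip over the mouth.

Emit:
{"op": "step_arm", "data": {"commands": [[0.0,[0.006,0,-0.003],0],[0.0,[0.012,-0.001,0],0],[0.0,[0.016,-0.001,0],0],[0.0,[0.017,0,0],0],[0.0,[0.016,0,0],0],[0.0,[0.012,0,0],0],[0.0,[0.006,0,0],0],[0.0,[0.0015,0,0],0]]}}

```text
time_s: 12.2
tool_pos: [0.5376, 0.0163, 0.1423]
ee_rot: [-3.142, 0.0, 1.466]
force: [-0.2, -0.1, -1.4]
grip_width: 0.0132
gripper_force: 40.5
```

Emit:
{"op": "step_arm", "data": {"commands": [[0.0,[0,0,0],0],[0.0,[0,0,0],0],[0.0,[0,0,0],0],[0.0,[0,0,0],0]], "grip_force": 20}}

```text
time_s: 12.6
tool_pos: [0.5376, 0.0148, 0.1423]
ee_rot: [-3.142, 0.0, 1.464]
force: [0.4, -1.5, -0.9]
grip_width: 0.013
gripper_force: 40.5
```

```bash
python3 - <<'E'
from m import *
D=meas(dict(scoop_lip=.116,infuser_mouth=.072),cams=("side","top"))
a=cv2.resize(D["side"]["image"][140:330,200:400,::-1],None,fx=2,fy=2,interpolation=2)
b=cv2.resize(D["top"]["image"][110:230,215:330,::-1],None,fx=3.16,fy=3.16,interpolation=2)
b=cv2.resize(b,(364,380)); cv2.imwrite("pics/c5.png",np.hstack([a,b]))
E
```

```text
12.7 [0.5376 0.015  0.1423] [-3.1416  0.      1.4638] [ 0.7079  0.4489 -2.3217] 0.013555399147609568
scoop_lip side 0.88 [284.6 258.1] [0.5482 0.147 ]
scoop_lip side 0.65 [388.  136.4] [ 0.35   -0.4332]
scoop_lip side 0.63 [310.3 175. ] [ 0.5581 -0.1677]
scoop_lip top 0.79 [387.2 187.9] [ 0.5476 -0.3083]
scoop_lip top 0.67 [473.2 263.3] [ 0.315  -0.5931]
scoop_lip top 0.56 [249.9 178.2] [0.554  0.1465]
infuser_mouth side 0.79 [284.6 268. ] [0.5514 0.1417]
infuser_mouth side 0.5 [290.3 244.4] [0.5573 0.0668]
infuser_mouth top 0.62 [252.6 184.4] [0.5439 0.1424]
```

View pics/c5.png

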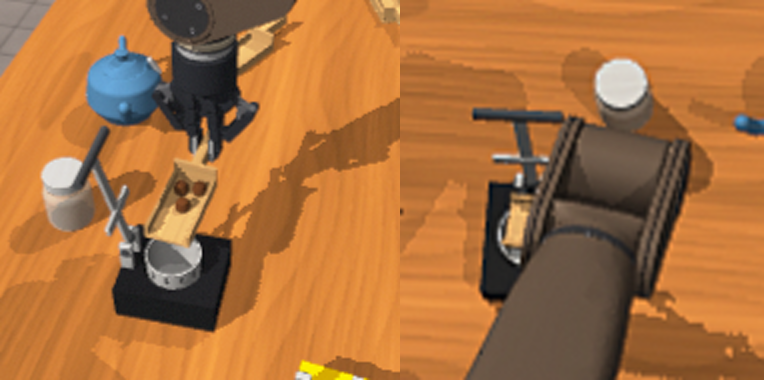

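The view shows the scoop level with its lip over the infuser, at (165,240) in the left half, and the lever clear. The grip still reads 40 N, so I ease the finger command to relax it.

Emit:
{"op": "step_arm", "data": {"commands": [[0.01,[0,0,0],0],[0.01,[0,0,0],0],[0.01,[0,0,0],0]], "grip_force": 20}}

```text
time_s: 13.2
tool_pos: [0.5376, 0.0153, 0.1423]
ee_rot: [-3.142, -0.0, 1.464]
force: [0.3, -0.3, -1.1]
grip_width: 0.0134
gripper_force: 40.5
```

Emit:
{"op": "step_arm", "data": {"commands": [[0.012,[0,0,0],0],[0.012,[0,0,0],0],[0.012,[0,0,0],0]], "grip_force": 20}}

```text
time_s: 13.5
tool_pos: [0.5376, 0.0153, 0.1423]
ee_rot: [-3.142, 0.0, 1.465]
force: [-0.4, 0.0, -1.1]
grip_width: 0.0131
gripper_force: 40.5
```

```bash
python3 - <<'E'
from m import *
print(arm.state()["gripper_force"])
D=meas(dict(scoop_lip=.116,infuser_mouth=.072),cams=("side",))
E
```

```text
40.45940279960632
13.55 [0.5376 0.0153 0.1423] [-3.1416  0.      1.4644] [-0.2722 -0.1415 -1.4656] 0.013015516563985625
scoop_lip side 0.94 [284.6 259. ] [0.5475 0.1495]
scoop_lip side 0.66 [310.  175.7] [ 0.5582 -0.1643]
scoop_lip side 0.51 [387.3 134.8] [ 0.3529 -0.4428]
infuser_mouth side 0.82 [285.5 268.2] [0.5492 0.1418]
```

Emit:
{"op": "step_arm", "data": {"commands": [[0.013,[0,0,0],0]], "grip_force": 20}}

```text
time_s: 13.75
tool_pos: [0.5376, 0.0153, 0.1423]
ee_rot: [-3.142, 0.0, 1.464]
force: [-0.3, 0.2, -1.1]
grip_width: 0.0133
gripper_force: 40.5
```

Emit:
{"op": "step_arm", "data": {"commands": [[0.0134,[0,0,0],0]], "grip_force": 20}}

```text
time_s: 13.85
tool_pos: [0.5376, 0.0153, 0.1423]
ee_rot: [-3.142, 0.0, 1.464]
force: [-0.2, 0.0, -2.1]
grip_width: 0.0134
gripper_force: 25.1
```

```bash
python3 - <<'E'
from m import *
print(arm.state()["gripper_force"])
D=meas(dict(scoop_lip=.116,infuser_mouth=.072),cams=("side",))
E
```

```text
25.11010318994522
13.9 [0.5376 0.0153 0.1423] [ 3.1416 -0.      1.4643] [-0.2827 -1.0147 -1.5721] 0.013554094965297083
scoop_lip side 0.88 [310.6 174.3] [ 0.558  -0.1712]
scoop_lip side 0.76 [282.3 257.8] [0.5535 0.1473]
scoop_lip side 0.75 [388.6 133.7] [ 0.3491 -0.4509]
infuser_mouth side 0.69 [287.3 266.2] [0.5465 0.1351]
```

Emit:
{"op": "step_arm", "data": {"commands": [[0.0136,[0,0,0],0]]}}

```text
time_s: 14.1
tool_pos: [0.5376, 0.0153, 0.1423]
ee_rot: [-3.142, 0.0, 1.464]
force: [0.4, 1.0, -1.2]
grip_width: 0.0137
gripper_force: 16.4
```

```bash
cat > q.py <<'E'
from m import *
s=arm.state(); print(s["gripper_force"],s["force"],s["torque"])
d=shot("side")
p,R=pose()
for o in spot_point("scoop_lip",d)+spot_point("scoop",d):
    if abs(o["point"][0]-284)<35 and o["point"][1]>190: print(round(o["conf"],2),o["point"])
# predicted lip pixel for droop angle
for th in (0,10,20,30,40,50):
    a=np.radians(th); v=np.array([.135*np.cos(a)-.026*np.sin(a),0,.135*np.sin(a)+.026*np.cos(a)])
    v2=np.array([.085*np.cos(a)-.03*np.sin(a),0,.085*np.sin(a)+.03*np.cos(a)])
    print(th,proj(d,p+R@v)[0],proj(d,p+R@v2)[0],(p+R@v)[2])
E
python3 q.py
```

```text
16.42933040857315 [ 0.42    0.9509 -1.1927] [-0.0932 -0.0124  0.0147]
0.76 [281.4, 260.3]
0.34 [286.1, 374.7]
0.95 [291.2, 244.6]
0 [282.6878 258.5753] [290.581  244.0974] 0.11632478683554898
10 [284.1545 262.7872] [291.7057 246.1061] 0.09327730640619983
20 [286.1296 265.1842] [293.1242 246.9943] 0.07172012453910889
30 [288.5092 265.8156] [294.7776 246.7886] 0.05230824529684741
40 [291.1882 264.7917] [296.605  245.5482] 0.03563148880730656
50 [294.0658 262.2639] [298.546  243.3578] 0.022196569877575123
```

Emit:
{"op": "step_arm", "data": {"commands": [[0.0138,[0,0,0],0],[0.0138,[0,0,0],0]]}}

```text
time_s: 14.45
tool_pos: [0.5376, 0.0153, 0.1423]
ee_rot: [3.142, -0.0, 1.464]
force: [0.0, -0.0, -1.9]
grip_width: 0.0138
gripper_force: 8.1
```

```bash
python3 q.py|head -5
```

```text
8.057777881622314 [ 0.0472 -0.04   -1.9193] [-0.099  -0.0384  0.0151]
0.65 [280.9, 260.7]
0.74 [284.4, 265.9]
0 [282.6862 258.5685] [290.5806 244.0913] 0.11633704902197829
10 [284.1529 262.7806] [291.7054 246.1001] 0.09328952378556993
```

Emit:
{"op": "step_arm", "data": {"commands": [[0.01386,[0,0,0],0],[0.01386,[0,0,0],0]]}}

```text
time_s: 14.8
tool_pos: [0.5377, 0.0153, 0.1424]
ee_rot: [3.141, -0.0, 1.464]
force: [-0.4, 0.7, -1.2]
grip_width: 0.0144
gripper_force: 5.8
```

Emit:
{"op": "step_arm", "data": {"commands": [[0.01389,[0,0,0],0],[0.01389,[0,0,0],0]]}}

```text
time_s: 15.0
tool_pos: [0.5376, 0.0154, 0.1424]
ee_rot: [-3.142, -0.0, 1.464]
force: [-0.1, 0.4, -1.5]
grip_width: 0.0141
gripper_force: 4.5
```

```bash
python3 q.py|head -5
```

```text
4.520637094974518 [-0.1232  0.3707 -1.5323] [0.0416 0.0364 0.0519]
0.57 [285.6, 266.4]
0.8 [290.6, 250.4]
0 [282.6637 258.5444] [290.5591 244.0673] 0.11646598822330909
10 [284.1302 262.7582] [291.6838 246.0772] 0.0934179093210268
```

It drooped to about 20° and now rests on the rim. I raise and back off along the arc to increase the tilt.

Emit:
{"op": "step_arm", "data": {"commands": [[0.01389,[-0.003,0,-0.0035],0],[0.01389,[-0.003,0,-0.0035],0],[0.01389,[-0.003,0,-0.003],0],[0.01389,[-0.003,0,-0.003],0],[0.01389,[-0.003,0,-0.003],0],[0.01389,[0,0,0],0]]}}

```text
time_s: 15.75
tool_pos: [0.5364, -0.0002, 0.1591]
ee_rot: [3.14, 0.0, 1.464]
force: [-0.6, -0.8, -1.6]
grip_width: 0.0139
gripper_force: 4.4
```

```bash
python3 q.py
python3 - <<'E'
from m import *
d=shot("side"); print([(round(o["conf"],2),o["point"]) for o in spot_point("nugget0",d)])
a=cv2.resize(d["image"][160:310,210:360,::-1],None,fx=4,fy=4,interpolation=2); cv2.imwrite("pics/c6.png",a)
E
```

```text
4.402467459440231 [-0.5901 -0.8041 -1.5658] [-0.1305  0.0327 -0.0537]
0.57 [288.2, 257.5]
0.37 [286.5, 268.0]
0.68 [295.8, 237.7]
0 [284.7063 248.858 ] [292.5182 234.7956] 0.1328449138770334
10 [286.1169 253.29  ] [293.6071 236.9481] 0.10980122790808353
20 [288.0357 255.9157] [294.9901 237.9835] 0.08825008094900046
30 [290.3609 256.7759] [296.6097 237.9235] 0.06884629369472943
40 [292.9889 255.9738] [298.4057 236.8231] 0.052179440402201294
50 [295.8204 253.6548] [300.3186 234.7633] 0.03875593497487484
[(0.6, [297.2, 241.0]), (0.52, [302.9, 229.8]), (0.47, [291.6, 228.8])]
```

View pics/c6.png

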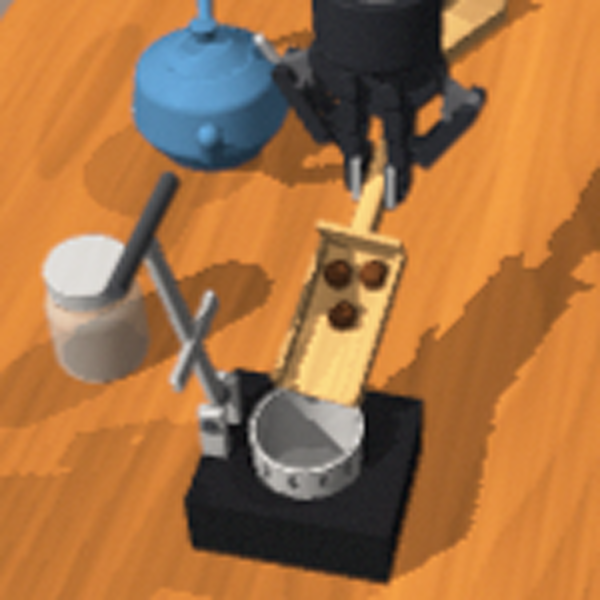

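The tilt is about 20°, and the lip at (318,400) is just short of the mouth centre. I moved the wrong way: the tool has to advance as the tilt grows. I move forward 30 mm and loosen slightly.

Emit:
{"op": "step_arm", "data": {"commands": [[0.01389,[0.005,0,0],0],[0.01389,[0.01,0,0],0],[0.01389,[0.01,0,0],0],[0.01389,[0.005,0,0],0],[0.01391,[0,0,0],0],[0.01392,[0,0,0],0],[0.01392,[0,0,0],0]]}}

```text
time_s: 16.7
tool_pos: [0.539, 0.0304, 0.1581]
ee_rot: [-3.141, -0.0, 1.464]
force: [-0.6, 0.6, -0.7]
grip_width: 0.0139
gripper_force: 3.1
```

```bash
python3 q.py
python3 - <<'E'
from m import *
d=shot("side"); print([(round(o["conf"],2),o["point"]) for o in spot_point("nugget0",d)])
E
```

```text
3.145320788025856 [-0.5683  0.6254 -0.7357] [0.1437 0.0861 0.0514]
0.73 [263.6, 196.1]
0.58 [285.7, 267.5]
0.98 [294.5, 247.9]
0 [279.9079 259.016 ] [288.127  244.1609] 0.13226004629032678
10 [281.4824 263.3281] [289.3218 246.22  ] 0.10921108522101024
20 [283.5782 265.7743] [290.8172 247.1299] 0.08765154094587348
30 [286.0855 266.4088] [292.5514 246.919 ] 0.0682364893080608
40 [288.8937 265.3485] [294.4605 245.6494] 0.05155584682709689
50 [291.8977 262.7515] [296.4817 243.4088] 0.038116446383953534
[(0.44, [292.8, 248.2]), (0.41, [300.4, 239.1]), (0.4, [290.8, 236.5])]
```

Emit:
{"op": "step_arm", "data": {"commands": [[0.01392,[0.003,0,-0.002],0],[0.01392,[0.004,0,-0.003],0],[0.01392,[0.004,0,-0.003],0],[0.01392,[0.004,0,-0.003],0],[0.01392,[0.003,0,-0.002],0],[0.01392,[0,0,0],0],[0.01392,[0,0,0],0]]}}

```text
time_s: 17.65
tool_pos: [0.5413, 0.0484, 0.1715]
ee_rot: [3.141, -0.0, 1.465]
force: [-1.0, 0.4, -0.6]
grip_width: 0.0143
gripper_force: 3.3
```

```bash
python3 q.py
python3 - <<'E'
from m import *
d=shot("side"); print([(round(o["conf"],2),o["point"]) for o in spot_point("nugget0",d)])
E
```

```text
3.335123285651207 [-1.      0.3502 -0.5842] [0.128  0.0428 0.013 ]
0.94 [282.5, 268.0]
0.32 [287.6, 278.9]
0.77 [291.8, 249.8]
0 [276.3565 261.3446] [284.9474 245.9954] 0.14546745523921847
10 [278.0525 265.7131] [286.2211 248.0759] 0.12241776757045357
20 [280.2847 268.1593] [287.8035 248.9759] 0.10085706491931161
30 [282.9362 268.7452] [289.6289 248.727 ] 0.08144045832560562
40 [285.8905 267.5962] [291.6305 247.3955] 0.06475791155540829
50 [289.0376 264.8791] [293.7425 245.0729] 0.0513163153505561
[(0.45, [278.8, 272.8]), (0.41, [288.3, 276.0])]
```

```bash
python3 - <<'E'
from m import *
d=shot("side")
a=cv2.resize(d["image"][190:310,230:350,::-1],None,fx=5,fy=5,interpolation=2); cv2.imwrite("pics/c7.png",a)
E
```

```text
(no output)
```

View pics/c7.png

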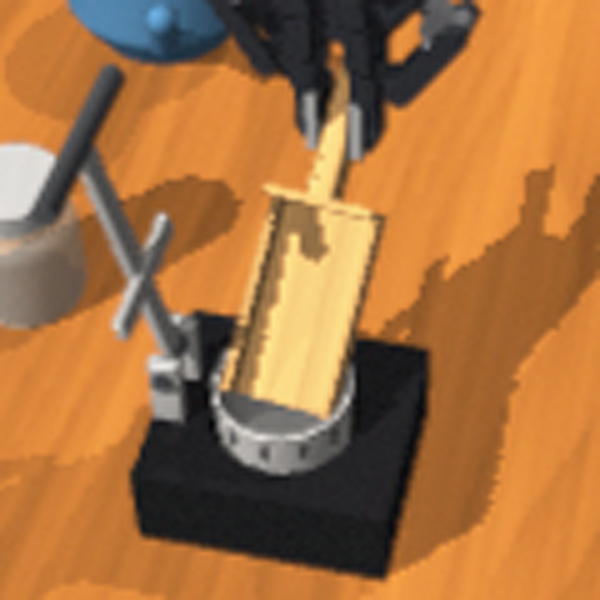

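The view shows the scoop empty at (300,300), no nugget on the block, and the lever untouched. I grip firmly, lift out and carry the scoop back.

Emit:
{"op": "step_arm", "data": {"commands": [[0.0,[0,0,0],0],[0.0,[0,0,0],0],[0.0,[0,0,-0.005],0],[0.0,[0,0,-0.01],0],[0.0,[0,0,-0.015],0],[0.0,[0,0,-0.015],0],[0.0,[0,0,-0.01],0],[0.0,[0,0,-0.005],0]], "grip_force": 40}}

```text
time_s: 18.75
tool_pos: [0.542, 0.0481, 0.2338]
ee_rot: [3.138, 0.0, 1.464]
force: [0.4, 0.1, -0.9]
grip_width: 0.013
gripper_force: 41.2
```

Emit:
{"op": "step_arm", "data": {"commands": [[0.0,[-0.015,0,0],0],[0.0,[-0.035,0,0],0],[0.0,[-0.04,0,0],0],[0.0,[-0.04,0,0],0],[0.0,[-0.04,0,0],0],[0.0,[-0.035,0,0],0],[0.0,[-0.02,0,0],0],[0.0,[-0.005,0,0],0]]}}

```text
time_s: 19.55
tool_pos: [0.5156, -0.1833, 0.2304]
ee_rot: [-3.14, 0.0, 1.461]
force: [-1.3, 0.0, -1.7]
grip_width: 0.0132
gripper_force: 41.2
```

```bash
cat > s.py <<'E'
from m import *
d=shot("side"); p,R=pose(); print(p,arm.state()["force"],arm.state()["gripper_force"])
for k in("scoop_lip","scoop","scoop_grip"):
    print(k,[(round(o["conf"],2),o["point"]) for o in spot_point(k,d)])
for th in (0,10,20,30,40,50):
    a=np.radians(th); v=np.array([.135*np.cos(a)-.026*np.sin(a),0,.135*np.sin(a)+.026*np.cos(a)])
    v2=np.array([.085*np.cos(a)-.03*np.sin(a),0,.085*np.sin(a)+.03*np.cos(a)])
    print(th,proj(d,p+R@v)[0],proj(d,p+R@v2)[0],(p+R@v)[2])
E
python3 s.py; python3 - <<'E'
from m import *
d=shot("side");t=shot("top")
for n,k in(("s",d),("t",t)):
  for q in("nugget0","infuser_mouth","infuser"):
    print(n,q,[(round(o["conf"],2),o["point"],atz(k,o["point"],{"nugget0":.016,"infuser_mouth":.072,"infuser":.01}[q])[:2]) for o in spot_point(q,k)])
im=d["image"][255:285,270:305].astype(int); print("brown in infuser",(((im[...,0]-im[...,2])>15)&(im.max(2)<150)).sum())
im=t["image"][170:200,245:270].astype(int); print("top",(((im[...,0]-im[...,2])>15)&(im.max(2)<150)).sum())
E
```

```text
[ 0.5158 -0.1826  0.2305] [ 0.7238 -0.7107 -2.1439] 41.19404375553131
scoop_lip [(0.93, [315.6, 190.8]), (0.73, [310.5, 173.3]), (0.65, [387.5, 136.0])]
scoop [(0.89, [322.1, 176.0]), (0.58, [321.4, 168.8])]
scoop_grip [(0.72, [245.3, 216.9]), (0.63, [327.9, 140.1]), (0.61, [404.2, 150.9]), (0.45, [333.1, 153.2]), (0.26, [221.6, 374.3])]
0 [310.9942 177.1263] [317.1451 167.1294] 0.2045230611090877
10 [311.7454 182.7268] [317.8004 170.1017] 0.1814753183454996
20 [312.946  186.7524] [318.7204 172.0776] 0.15991770261355426
30 [314.5258 189.1716] [319.8643 173.0397] 0.14050523115858696
40 [316.4093 190.0173] [321.188  173.0045] 0.1238277421025723
50 [318.5206 189.3707] [322.6456 172.0167] 0.11039197251126064
s nugget0 [(0.17, [286.3, 266.5], array([0.5621, 0.0948]))]
s infuser_mouth [(0.94, [285.0, 265.0], array([0.5529, 0.1329]))]
s infuser [(0.65, [288.1, 282.1], array([0.5463, 0.1364])), (0.47, [325.3, 141.2], array([ 0.5768, -0.518 ]))]
t nugget0 [(0.5, [257.4, 186.9], array([0.549 , 0.1332])), (0.44, [255.8, 181.6], array([0.5677, 0.1405]))]
t infuser_mouth [(0.74, [253.1, 183.0], array([0.5488, 0.1411]))]
t infuser [(0.86, [256.4, 186.2], array([0.5527, 0.1378]))]
brown in infuser 25
top 49
```

The nuggets show inside the infuser in both views, and the scoop's tilt is about 37°. I lower it until the lip touches, then lay it flat by rotating it against the ledge with a light grip.

Emit:
{"op": "step_arm", "data": {"commands": [[0.0136,[0,0,0.02],0],[0.0136,[0,0,0.035],0],[0.0136,[0,0,0.035],0],[0.0136,[0,0,0.02],0],[0.0136,[0,0,0.01],0],[0.0136,[0,0,0.005],0],[0.0136,[-0.003,0,0.003],0],[0.0136,[-0.005,0,0.005],0]]}}

```text
time_s: 20.95
tool_pos: [0.5168, -0.1899, 0.1005]
ee_rot: [3.14, 0.003, 1.466]
force: [-3.4, -2.9, 4.4]
grip_width: 0.0136
gripper_force: 19.2
```

Emit:
{"op": "step_arm", "data": {"commands": [[0.0136,[-0.006,0,0.006],0],[0.0136,[-0.006,0,0.007],0],[0.0136,[-0.005,0,0.008],0],[0.0136,[-0.005,0,0.008],0],[0.0136,[-0.005,0,0.009],0],[0.0136,[-0.004,0,0.009],0],[0.0136,[-0.003,0,0.009],0],[0.0136,[-0.002,0,0.006],0]]}}

```text
time_s: 21.75
tool_pos: [0.5116, -0.2238, 0.0348]
ee_rot: [-3.141, -0.002, 1.463]
force: [0.8, -0.0, 0.4]
grip_width: 0.0134
gripper_force: 15.0
```

```bash
python3 s.py
```

```text
[ 0.5113 -0.224   0.0342] [-0.0704  0.1641 -0.8195] 15.09157195687294
scoop_lip [(0.88, [388.4, 136.3]), (0.68, [315.0, 223.0]), (0.6, [308.5, 175.7])]
scoop [(0.79, [320.9, 212.9]), (0.55, [321.4, 165.3])]
scoop_grip [(0.88, [401.0, 149.3]), (0.75, [327.8, 189.4])]
0 [314.969  221.3766] [320.0648 211.3314] 0.008438469745268112
10 [315.5315 225.3536] [320.5851 213.33  ] -0.014618528499200152
20 [316.4776 227.977 ] [321.333  214.4682] -0.036190923290076345
30 [317.7541 229.2363] [322.2763 214.7435] -0.055623248327798115
40 [319.3016 229.1717] [323.3792 214.1809] -0.0723250622493253
50 [321.0585 227.8624] [324.6037 212.8284] -0.08578888889017788
```

Emit:
{"op": "step_arm", "data": {"commands": [[0.0136,[0,0,0.003],0],[0.0136,[0,0,0.002],0],[0.0136,[0,0,0],0],[0.0136,[0,0,0],0]]}}

```text
time_s: 22.35
tool_pos: [0.5124, -0.2248, 0.032]
ee_rot: [3.141, 0.001, 1.465]
force: [-0.5, -1.6, 2.6]
grip_width: 0.014
gripper_force: 15.4
```

Emit:
{"op": "step_arm", "data": {"commands": [[0.02,[0,0,0],0],[0.03,[0,0,0],0],[0.04,[0,0,0],0],[0.04,[0,0,0],0],[0.04,[0,0,-0.02],0],[0.04,[0,0,-0.04],0],[0.04,[0,0,-0.045],0],[0.04,[0,0,-0.045],0]]}}

```text
time_s: 23.15
tool_pos: [0.5116, -0.2239, 0.1823]
ee_rot: [-3.14, -0.001, 1.464]
force: [0.1, 0.3, 0.0]
grip_width: 0.0403
gripper_force: 0.0
```

```bash
python3 - <<'E'
from m import *
D=meas(dict(scoop_grip=.025,scoop_lip=.004,lever_handle=.21,lever_hinge=.08,scoop=0),thr=.3)
for a in (1.5,1.6,1.7,1.8,1.9,2.0):
    yw=.03; X=np.array([.55,.134,0])+Ro.from_euler('z',yw).apply([.054-.139*np.cos(a),0,.08+.139*np.sin(a)])
    print(a,X,proj(D["side"],X)[0],proj(D["top"],X)[0])
E
```

```text
23.3 [ 0.5142 -0.2256  0.1859] [3.1336 0.0041 1.4645] [-0.0328 -0.3812 -1.0991] 0.04004910871886427
scoop_grip wrist 0.96 [350.5 372.7] [ 0.5226 -0.4338]
scoop_grip wrist 0.6 [319.2 187.9] [ 0.5113 -0.2238]
scoop_grip side 0.94 [336.4 156.3] [ 0.5163 -0.4083]
scoop_grip side 0.71 [402.4 149.4] [ 0.2888 -0.5075]
scoop_grip side 0.58 [326.1 185.3] [ 0.5218 -0.2414]
scoop_grip side 0.38 [313.9 221. ] [ 0.5259 -0.0743]
scoop_grip top 0.9 [438.7 272.4] [ 0.2868 -0.5035]
scoop_grip top 0.68 [419.7 206. ] [ 0.5119 -0.435 ]
scoop_lip wrist 0.86 [398.4 262.3] [ 0.5827 -0.317 ]
scoop_lip wrist 0.69 [319.9  20.5] [ 0.5266 -0.0877]
scoop_lip side 0.64 [390.1 135.5] [ 0.3373 -0.6278]
scoop_lip side 0.63 [315.3 224.9] [ 0.5226 -0.08  ]
scoop_lip top 0.87 [474.8 261.6] [ 0.3319 -0.6336]
scoop_lip top 0.75 [385.6 189.4] [ 0.5691 -0.3175]
scoop_lip top 0.56 [254.  182.6] [0.5666 0.1483]
scoop_lip top 0.42 [318.6 196.3] [ 0.5304 -0.0828]
lever_handle side 0.67 [243.6 216.8] [0.6421 0.1287]
lever_handle side 0.63 [421.  354.3] [0.2616 0.3602]
lever_handle side 0.53 [314.8 224.2] [0.4857 0.116 ]
lever_h
[... 338 characters left out ...]
5208 -0.1383]
scoop side 0.84 [318.9 213.4] [ 0.5228 -0.1342]
scoop side 0.65 [395.  142.7] [ 0.3154 -0.5864]
scoop side 0.63 [318.8 168.1] [ 0.5692 -0.3587]
scoop top 0.95 [461.1 263.8] [ 0.3222 -0.587 ]
scoop top 0.76 [399.3 193.6] [ 0.5577 -0.3669]
scoop top 0.54 [331.2 202.1] [ 0.5131 -0.1282]
1.5 [0.5941 0.1353 0.2187] [263.4087 219.5328] [250.1566 157.8125]
1.6 [0.608  0.1357 0.2189] [257.1218 218.5446] [250.4044 153.5271]
1.7 [0.6219 0.1362 0.2178] [250.94   218.0236] [250.7103 149.4052]
1.8 [0.6355 0.1366 0.2154] [244.9452 217.9728] [251.0698 145.4972]
1.9 [0.6489 0.137  0.2115] [239.2148 218.3872] [251.4779 141.8493]
2.0 [0.6618 0.1374 0.2064] [233.8199 219.2543] [251.9288 138.5027]
```

The scoop lies flat: its grip-to-lip distance is 136 mm at ledge height. The lever angle is about 1.81, with the handle near (0.637, 0.137, 0.215). I go over the handle, offset 28 mm from the arm, with the fingers straddling the bar.

Emit:
{"op": "step_arm", "data": {"commands": [[0.05,[0,0,-0.035],-0.5],[0.05,[0,0,-0.035],-0.5],[0.05,[0,0,-0.035],-0.3],[0.05,[0.02,0.007,0],0],[0.05,[0.043,0.015,0],0],[0.05,[0.043,0.015,0],0],[0.05,[0.043,0.015,0],0],[0.05,[0.043,0.015,0],0]]}}

```text
time_s: 24.85
tool_pos: [0.5736, -0.0288, 0.2866]
ee_rot: [3.141, 0.0, 1.6]
force: [0.4, -0.7, -0.3]
grip_width: 0.0498
gripper_force: 0.0
```

Emit:
{"op": "step_arm", "data": {"commands": [[0.05,[0.043,0.015,0],0],[0.05,[0.043,0.015,0],0],[0.05,[0.043,0.015,0],0],[0.05,[0.04,0.013,0],0],[0.05,[0.022,0.007,0],0],[0.05,[0,0,0],0],[0.05,[0,0,0],0]]}}

```text
time_s: 25.55
tool_pos: [0.6324, 0.1625, 0.286]
ee_rot: [-3.141, 0.001, 1.602]
force: [0.3, 0.7, 0.6]
grip_width: 0.0498
gripper_force: 0.0
```

```bash
python3 - <<'E'
from m import *
D=meas(dict(lever_handle=.215,lever_hinge=.08),thr=.3,cams=("wrist","side"))
d=D["wrist"]; save(d,"w9.png")
g=d["image"].astype(int); 
print([proj(d,X)[0] for X in ([.637,.137,.215],[.637,.182,.215],[.637,.092,.215])])
print(boxes_of("lever_handle",d)[:2])
E
```

```text
25.65 [0.6325 0.1614 0.2863] [-3.1413  0.0005  1.5995] [-0.7075 -0.1345  0.5056] 0.04999116326507569
lever_handle wrist 0.89 [317.9 262. ] [0.632  0.1364]
lever_handle side 0.82 [245.2 218.2] [0.6349 0.1368]
lever_handle side 0.63 [418.4 357.8] [0.2666 0.3695]
lever_hinge wrist 0.85 [49.6 42.4] [0.3786 0.282 ]
lever_hinge wrist 0.83 [292.1 199.2] [0.6049 0.1356]
lever_hinge side 0.97 [348.3 334.6] [0.379  0.2812]
lever_hinge side 0.67 [266.7 259.5] [0.5981 0.1325]
[array([325.5493, 261.3522]), array([328.1496, 195.869 ]), array([323.2565, 318.6416])]
[{'extent': [3.6, 15.8, 52.4, 61.2], 'conf': 0.84}, {'extent': [286.0, 179.7, 50.3, 146.0], 'conf': 0.58}]
```

Emit:
{"op": "step_arm", "data": {"commands": [[0.05,[0.003,0.001,0.02],0],[0.05,[0,0,0.03],0],[0.05,[0,0,0.022],0],[0.05,[0,0,0],0],[0.05,[0,-0.01,0],0],[0.05,[0,-0.009,0],0],[0.05,[0,-0.02,-0.002],0],[0.05,[0,-0.023,-0.002],0]]}}

```text
time_s: 26.7
tool_pos: [0.5722, 0.1637, 0.2211]
ee_rot: [3.135, -0.001, 1.6]
force: [2.7, 0.2, -1.1]
grip_width: 0.0501
gripper_force: 0.9
```

Emit:
{"op": "step_arm", "data": {"commands": [[0.05,[0,-0.02,0.004],0],[0.05,[0,-0.02,0.005],0],[0.05,[0,-0.018,0.009],0],[0.05,[0,-0.018,0.011],0],[0.05,[0,-0.01,0.009],0],[0.05,[0,-0.01,0.01],0],[0.05,[0,0,0],0],[0.05,[0,0,0],0]]}}

```text
time_s: 27.5
tool_pos: [0.4755, 0.1607, 0.1705]
ee_rot: [-3.141, 0.0, 1.601]
force: [-0.6, 0.3, -0.4]
grip_width: 0.0503
gripper_force: 0.0
```

```bash
cat > l.py <<'E'
from m import *
D=meas({},cams=("wrist","side"))
for n in D: print(n,[(round(o["conf"],2),np.round(o["point"],1)) for o in spot_point("lever_handle",D[n])])
for a in np.arange(0,1.9,.2):
    X=np.array([.55,.134,0])+Ro.from_euler('z',.03).apply([.054-.139*np.cos(a),0,.08+.139*np.sin(a)])
    print(round(a,1),X,proj(D["wrist"],X)[0],proj(D["side"],X)[0])
E
python3 l.py
```

```text
27.6 [0.4761 0.1607 0.1708] [3.1413 0.0002 1.6005] [ 0.0012  0.2176 -0.3638] 0.0501847829367151
wrist [(0.87, array([353.5, 327.7]))]
side [(0.85, array([416.8, 354.9])), (0.82, array([311.4, 241.5]))]
0.0 [0.465  0.1315 0.08  ] [303.8636 252.2903] [321.1227 268.9432]
0.2 [0.4678 0.1315 0.1076] [306.4236 272.1666] [320.2737 261.3291]
0.4 [0.476  0.1318 0.1341] [319.4669 296.5065] [317.0044 253.3382]
0.6 [0.4893 0.1322 0.1585] [346.7782 325.4107] [311.3204 245.3253]
0.8 [0.5072 0.1327 0.1797] [392.2929 357.943 ] [303.3708 237.6863]
1.0 [0.5289 0.1334 0.197 ] [458.2339 391.2299] [293.4613 230.832 ]
1.2 [0.5536 0.1341 0.2096] [541.8121 419.8658] [282.049 225.152]
1.4 [0.5804 0.1349 0.217 ] [632.4541 437.0103] [269.7158 220.9772]
1.6 [0.608  0.1357 0.2189] [714.0312 437.8995] [257.1218 218.5446]
1.8 [0.6355 0.1366 0.2154] [772.9409 423.078 ] [244.9452 217.9728]
```

The lever is at about 0.63 rad. I lift off, close the fingers and push the handle down from above at its middle.

Emit:
{"op": "step_arm", "data": {"commands": [[0.05,[0,0,-0.02],0],[0.05,[0,0,-0.025],0],[0.0,[0,0,-0.015],0],[0.0,[-0.015,0.005,0],0],[0.0,[-0.014,0.005,0],0],[0.0,[0,0,0],0],[0.0,[0,0,0.015],0],[0.0,[0,0,0.02],0]]}}

```text
time_s: 28.5
tool_pos: [0.4866, 0.1322, 0.1946]
ee_rot: [3.14, -0.0, 1.6]
force: [0.3, 0.9, -0.8]
grip_width: -0.0001
gripper_force: 0.0
```

Emit:
{"op": "step_arm", "data": {"commands": [[0.0,[0,-0.002,0.012],0],[0.0,[0,-0.003,0.012],0],[0.0,[0,-0.003,0.012],0],[0.0,[0,-0.003,0.012],0],[0.0,[0,-0.003,0.012],0],[0.0,[0,-0.002,0.01],0],[0.0,[0,-0.001,0.005],0],[0.0,[0,0,0],0]]}}

```text
time_s: 29.3
tool_pos: [0.4691, 0.1315, 0.1193]
ee_rot: [-3.14, 0.0, 1.601]
force: [-0.6, -0.4, 0.4]
grip_width: -0.0
gripper_force: 0.0
```

```bash
python3 l.py | head -9
```

```text
29.4 [0.4699 0.1315 0.1205] [3.1407 0.0002 1.6005] [0.7839 1.2396 0.5136] -8.184973947027475e-05
wrist [(0.7, array([310., 253.]))]
side [(0.94, array([320.6, 267.2])), (0.72, array([418.3, 357.7]))]
0.0 [0.465  0.1315 0.08  ] [312.6503 247.2272] [321.1227 268.9432]
0.2 [0.4678 0.1315 0.1076] [317.6629 273.7649] [320.2737 261.3291]
0.4 [0.476  0.1318 0.1341] [338.809  309.4383] [317.0044 253.3382]
0.6 [0.4893 0.1322 0.1585] [385.379  356.9889] [311.3204 245.3253]
0.8 [0.5072 0.1327 0.1797] [470.1891 418.0738] [303.3708 237.6863]
1.0 [0.5289 0.1334 0.197 ] [604.1957 488.4476] [293.4613 230.832 ]
```

Emit:
{"op": "step_arm", "data": {"commands": [[0.0,[0,-0.001,0.004],0],[0.0,[0,0,0.004],0],[0.0,[0,0,0.004],0],[0.0,[0,0,0.002],0],[0.0,[0,0,0],0]]}}

```text
time_s: 30.0
tool_pos: [0.4681, 0.1315, 0.1058]
ee_rot: [-3.14, 0.0, 1.601]
force: [-0.4, -0.5, 0.0]
grip_width: 0.0002
gripper_force: 0.0
```

Emit:
{"op": "step_arm", "data": {"commands": [[0.0,[0,0,0.002],0],[0.0,[0,0,0],0],[0.0,[0,0,0],0]]}}

```text
time_s: 30.3
tool_pos: [0.4683, 0.1315, 0.1048]
ee_rot: [-3.141, 0.0, 1.601]
force: [-2.0, -0.1, 5.7]
grip_width: -0.0
gripper_force: 2.7
```

```bash
python3 l.py | head -5
```

```text
30.4 [0.4683 0.1315 0.1048] [-3.1408  0.0001  1.6007] [-2.709   0.1335  5.7347] -0.00010492978480327141
wrist [(0.78, array([310.7, 255.4]))]
side [(0.75, array([418.8, 354.8])), (0.69, array([320. , 268.6]))]
0.0 [0.465  0.1315 0.08  ] [313.6221 260.3165] [321.1227 268.9432]
0.2 [0.4678 0.1315 0.1076] [319.3317 291.9315] [320.2737 261.3291]
```

Contact appears at the shut height (TCP 0.105). I press a little harder to latch it, then retreat.

Emit:
{"op": "step_arm", "data": {"commands": [[0.0,[0,0,0.003],0],[0.0,[0,0,0.003],0],[0.0,[0,0,0],0],[0.0,[0,0,0],0]]}}

```text
time_s: 30.9
tool_pos: [0.4687, 0.1316, 0.1039]
ee_rot: [-3.137, 0.001, 1.602]
force: [-15.3, -2.7, 33.6]
grip_width: -0.0001
gripper_force: 16.9
```

Emit:
{"op": "step_arm", "data": {"commands": [[0.0,[0,0,-0.006],0],[0.0,[0,0,-0.03],0],[0.0,[0,0,-0.045],0],[0.0,[0,0,-0.045],0],[0.0,[0,-0.02,-0.03],0],[0.0,[0,-0.02,0],0],[0.0,[0,0,0],0],[0.0,[0,0,0],0]]}}

```text
time_s: 31.7
tool_pos: [0.4283, 0.1303, 0.2536]
ee_rot: [-3.142, 0.0, 1.601]
force: [-0.2, -0.7, -0.6]
grip_width: 0.0001
gripper_force: 0.0
```

```bash
python3 l.py | head -5; python3 - <<'E'
from m import *
D=meas(dict(infuser_mouth=.072,infuser=.01,lever_handle=.08,scoop_lip=.004,scoop_grip=.025,nugget0=.02),thr=.5,cams=("side","top"))
E
```

```text
31.8 [0.4285 0.1302 0.2532] [-3.1401  0.0001  1.6004] [-0.5144 -0.1577  0.3383] 3.2047924710772676e-05
wrist [(0.86, array([361. , 179.1])), (0.25, array([413.8, 166.6]))]
side [(0.97, array([417.7, 352.3])), (0.57, array([318.6, 269.9])), (0.53, array([260.5, 196.4])), (0.2, array([329.8, 188.3]))]
0.0 [0.465  0.1315 0.08  ] [358.7887 183.0377] [321.1227 268.9432]
0.2 [0.4678 0.1315 0.1076] [365.8743 191.4351] [320.2737 261.3291]
32.0 [0.4287 0.1303 0.2536] [-3.1401  0.0001  1.6003] [-0.8519 -1.3529 -0.5621] 0.00034044867474236976
infuser_mouth side 0.63 [313.4 220.5] [ 0.5184 -0.0298]
infuser_mouth side 0.58 [285.  268.8] [0.5498 0.1438]
infuser_mouth top 0.54 [257.4 185.5] [0.541  0.1258]
infuser side 0.76 [285.8 282.2] [0.5518 0.138 ]
lever_handle side 0.66 [419.  355.6] [0.2384 0.2947]
lever_handle side 0.56 [322.1 270.8] [0.4617 0.1362]
lever_handle top 0.67 [195.5 272.6] [0.236  0.3028]
lever_handle top 0.63 [250.5 204.8] [0.4716 0.1422]
scoop_lip side 0.75 [313.9 221.1] [ 0.5299 -0.0945]
scoop_lip side 0.56 [310.1 175.4] [ 0.5887 -0.3062]
scoop_lip top 0.84 [475. 260.] [ 0.3374 -0.6343]
scoop_lip top 0.82 [384.1 186.5] [ 0.5793 -0.3119]
scoop_lip top 0.78 [317.7 198.1] [ 0.5238 -0.08  ]
scoop_lip top 0.6 [351.1 149.9] [ 0.7074 -0.1894]
scoop_grip side 0.77 [328.4 187.2] [ 0.5128 -0.2337]
scoop_grip side 0.75 [335.6 154.1] [ 0.5214 -0.421 ]
scoop_grip side 0.63 [401.7 150.4] [ 0.291  -0.5003]
scoop_grip top 0.83 [438.  269.9] [ 0.2951 -0.501 ]
scoop_grip top 0.68 [420.2 204.9] [ 0.5159 -0.4367]
scoop_grip top 0.66 [360.9 204.2] [ 0.5065 -0.2308]
```

```bash
python3 -c "
from cell import job_done
print(job_done())"
```

```text
the job is handed in; nothing more can be done
None
```

I've handed in the job at about 32 s of the 64 s limit: the tea is tipped into the infuser, the empty scoop lies flat on the ledge, and the lever is fully shut. No verdict came back, and I inferred that all three nuggets are inside: the scoop was empty, none lay on the block, and the networks only picked out two of the three.

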